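Find the nest that rubs on a curing carousel and press it home

TASK

One of the eight nests on the curing carousel has crept up out of the dial and rubs each time it passes under the middle of the lamp hood; it is too little to see well, but turning the crank slowly you can feel the drag rise there. Find that nest, bring it round into the open in front of the hood and press it fully home, without pressing on the other seven. Leave the crank pointing at the red home mark, and do not disturb the loose things nearby.

Things in the scene. Friction and masses are not known exactly. Their poses are not given: they have to be found in the camera images.
- hub (a point): point on the carousel's axis, level with the top face of its round dial. The carousel is a white wedge-shaped console, 248 x 236 mm, its deck sloping 30 deg toward the front. Axes here: z = the turning axis, square to the dial, up and toward the front; x up the slope to the middle of the black hood; y left. Turn angles below are about z from x, counter-clockwise seen from above.
- crank_grip (a point): point to hold on the crank: centre of the black round grip, 24 mm thick and 44 mm tall, standing parallel to the axis and turning freely on its pin, so it can be held in one orientation all the way round. It runs 50 mm from the axis; this point is 82 mm above the dial face. The grip spans 55 to 99 mm, the crank arm below it 44 to 52 mm, the hood's lamp heads end at 39 mm.
- home (a point): where crank_grip must finally be: 50 mm from the axis on the front side (turn angle pi), above the red triangular home mark on the deck, at the same 82 mm above the dial face. Fixed to the carousel.
- crank (a joint): crank angle in rad, 0 where the arm points at the home mark (turn angle pi), growing counter-clockwise seen from above. It has no stops; crank and dial turn as one, in either direction. Turning freely takes 1 to 2 N at the grip; where the proud nest rubs it rises sharply, by 10 to 20 N as the nest climbs onto the felt about 0.2 rad before the middle, from either side.
- nest (a joint): how far the rubbing nest stands proud, in m: about 0.003 at first, 0 when fully home. The eight alike blue nests (34 mm wide, tops 25 mm wide and 12 mm above the dial face when home) sit every 45 deg, 78 mm from the axis. Only one is proud, at least 75 deg away from the crank arm. It rubs when exactly at turn angle 0, on felt under the hood (turn angles -75 to 75 deg). It slides down under 12 N or more and stays.
- ipa_bottle: bystander: white pump bottle with a teal pump, 66 mm wide, 152 mm tall, loose; origin at the centre of its underside, z up
- glue_bottle: bystander: small dark bottle with an orange nozzle, 31 mm wide, 82 mm tall, loose; origin at the centre of its underside, z up
- uv_torch: bystander: black hand torch lying flat, 104 mm long along its y, 25 mm thick, loose; origin at the centre of its underside
- tape_kapton: bystander: roll of yellow tape lying flat, 72 mm wide, 13 mm tall, loose; origin at the centre of its underside

How it is judged:
By the outcome, as a careful person would: the job done as asked, in the order asked, and still so for the second after the job is handed in, with the robot touching nothing.
It also fails if it takes over 72 s, if anything falls off the work surface, if the arm or the gripper's body presses on something with over 40 N, if the wrist force passes 120 N, or if a joint passes its speed limit or range.

ROBOT

A 7-joint arm with a two-finger parallel gripper is mounted at the origin on a cart in front of the work surface, level with it; the furniture and walls round the work are solid. World frame = base frame: x ahead of the robot, y to its left, z up, the work surface at z = 0. Lengths are in m, angles in rad, forces in N, time in s.
With the tool pointing down it reaches from about 0.35 to 0.9 m from the base axis. Payload 19.9 kg.
Tool frame: the origin (TCP) lies midway between the tips of the shut fingers; the grasp point (between the pads) lies env.tcp_to_grasp behind it (env.tcp_to_grasp is the distance from the TCP to the grasp point, in m); z points along the fingers, y is the line along which they close (so a half turn about z gives the same grasp; the last joint's range is limited). The gripper opens to 85 mm and grips with 20 to 120 N. Pads are 22 mm wide; open, the fingers measure 114 mm over their backs; the gripper's body (76 mm by 85 mm) begins 54 mm behind the grasp point. The pads swing forward as they close: fully open they stand 13 mm farther back than shut.
Start: joints at [-1.236, 0.417, -0.01, 1.614, 0.005, 1.111, -0.053], TCP at [0.229, 0.581, 0.231] pointing down, gripper open.
Joint ranges: [-2.81, 2.81], [-0.39, 2.02], [-1.27, 1.25], [0.06, 2.57], [-1.19, 4.33], [0.19, 2], [-2.82, 2.82]. Speed limits (rad/s): [1.89, 1.89, 2.39, 2.39, 3.01, 3.01, 3.01].

INTERFACE

Orientations are given as a rotation vector (axis times angle).
In Python, from workcell import env, cams gives the robot as it stands. The module is installed in compiled form; this text tells all that it offers. Calls block until the motion is done:
- env.move_pose(position, orientation): joint-space move of the TCP to a pose.
- env.movel(position, frame=None, v=0.15, max_force=None): straight line of the TCP; frame=None keeps the orientation; v is the mean speed in m/s. With max_force (N) it stops when the force on the tool has changed by that much, and returns True; else False.
- env.move_joints(angles): joint-space move.
- env.move_gripper(opening, squeeze=None): opening from 0.0 (shut) to 1.0 (fully open); squeeze is the grip in N (None keeps the last); returns when the fingers have stopped.
- env.dwell(seconds).
- env.solve_ik(position, orientation): joint angles nearest the present ones, or None.
- env.get_obs(): the state.
- cams.snapshot(name): name is "scene" or "top" or "wrist"; returns a dict with "color" (384x512x3 uint8, red, green, blue), "vertical_fov" (degrees; the focal length in pixels is half the picture's height over the tangent of half this angle, whatever the lens; pixels are square), "cx", "cy" (the principal point, pixels), "D" ([k1, k2, p1, p2, k3] as OpenCV has them; the pictures are not rectified), "view" (4x4, takes a point from world to camera coordinates); the wrist camera has in their place "mount" (4x4, takes a point from camera to tool coordinates, whose origin is the TCP and whose axes are the flange's). Camera axes: x right, y down, z forward; pixel columns grow to the right and rows downward; lengths in m; the calibration is good to about 2 mm. A picture is of the moment at which its call begins: read the wrist's pose just before it. There is no depth.
A pose or a line that the arm cannot do raises env.PlanningError and nothing moves.
- env.sign_off(): hands the job in; it is judged then, once.
The state is a dict: "time": time; "qpos": joint angles; "qvel": joint speeds; "tau": joint torques, N m; "eef_pos": TCP position; "tool_rot": TCP orientation; "force": force on the tool from outside, world axes, zero at the start; "moment": the same for the moment, N m; "width": opening from 0.0 (shut) to 1.0 (fully open); "grasp_force": force on a finger pad.
Only numpy, scipy, OpenCV 4.12 (cv2) and the standard library are available. Lean on these libraries where they do the work, as an engineer would, in place of code of your own. Each camera call takes 0.05 s, during which the arm holds its last target. There are 200 camera calls.

## Working session

There is one attempt and no reset: what is moved stays moved. The work goes in short steps, each a Python script; the robot and the scene stay as the last script left them, time stands still between calls to the robot, and variables do not carry over. Pictures are saved under pics/ and viewed, at most 10 in all, crops included, and the job is handed in when it is done.

```bash
mkdir -p pics
python3 - <<'E'
from workcell import env, cams
import cv2, numpy as np, pickle
d={}
for n in ["scene","top","wrist"]:
    o=env.get_obs(); s=cams.snapshot(n); s['obs']=o; d[n]=s
    cv2.imwrite(f"pics/{n}0.png",s['color'][:,:,::-1])
    print(n,s['vertical_fov'],s['cx'],s['cy'],s['D'],s.get('view'),s.get('mount'))
pickle.dump(d,open('s0.pkl','wb'))
im=np.hstack([d['scene']['color'],d['top']['color']])[:,:,::-1]
cv2.imwrite("pics/a.png",cv2.resize(np.vstack([d['scene']['color'],d['top']['color']])[:,:,::-1],(400,600)))
o=env.get_obs();print(o['time'],o['eef_pos'],o['tool_rot'],o['force'],env.tcp_to_grasp)
E
```

```text
scene 52.830010686378586 255.26933752455446 186.6552942845012 [-0.12619995  0.          0.          0.          0.        ] [[ 0.59659642 -0.80240642  0.01471913 -0.45470154]
 [-0.48655654 -0.37622307 -0.78849156  0.33847696]
 [ 0.63822836  0.46324955 -0.61486943  1.00110059]
 [ 0.          0.          0.          1.        ]] None
top 48.028928362296824 255.996638909493 187.00236283499154 [-0.14819962  0.          0.          0.          0.        ] [[-0.01514829 -0.99986964 -0.00558844 -0.1124687 ]
 [-0.99402566  0.01566347 -0.10801684  0.58235169]
 [ 0.10809029  0.00391879 -0.99413336  1.29223328]
 [ 0.          0.          0.          1.        ]] None
wrist 60.80080338051928 253.96383793474516 191.71931036097283 [-0.08741994  0.          0.          0.          0.        ] None [[-1.85177565e-04 -9.65208290e-01 -2.61482164e-01  6.56010128e-02]
 [ 9.99999861e-01 -3.07658754e-04  4.27475581e-04 -4.64007403e-04]
 [-4.93050252e-04 -2.61482049e-01  9.65208213e-01 -1.42788787e-01]
 [ 0.00000000e+00  0.00000000e+00  0.00000000e+00  1.00000000e+00]]
0.15 [0.22930411 0.58114576 0.23082952] [-5.86862408e-01 -3.08618460e+00  1.40007350e-03] [-0.60299438 -0.52018198 -0.1743092 ] 0.0187
```

View pics/scene0.png

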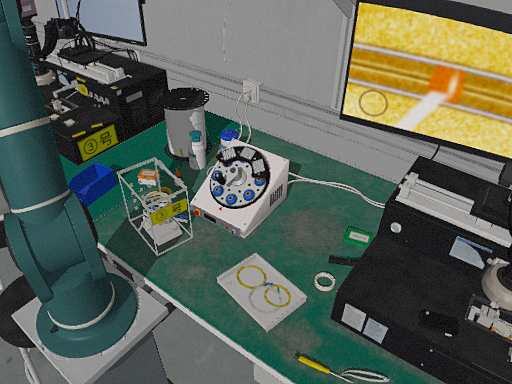

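View pics/top0.png

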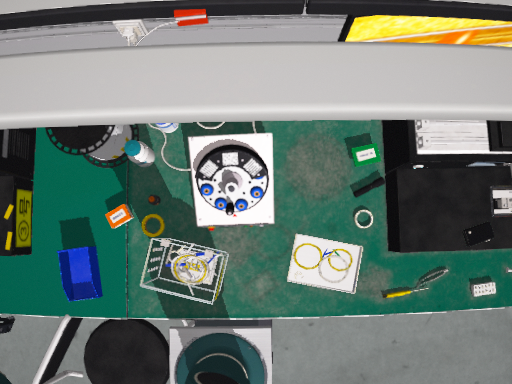

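Run:
```python
import pickle,cv2,numpy as np
d=pickle.load(open('s0.pkl','rb'))
a=d['scene']['color'][125:250,185:305][:,:,::-1]; b=d['top']['color'][120:240,130:290][:,:,::-1]
a=cv2.resize(a,None,fx=3.3,fy=4*.825,interpolation=2); b=cv2.resize(b,(400,300),interpolation=2)
c=np.zeros((600,800,3),np.uint8); c[:a.shape[0],:396]=a[:600]; c[:300,400:]=b
w=cv2.resize(d['wrist']['color'][:,:,::-1],(390,292)); c[305:597,405:795]=w
cv2.imwrite('pics/b.png',c)
```

```text
(no output)
```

View pics/b.png

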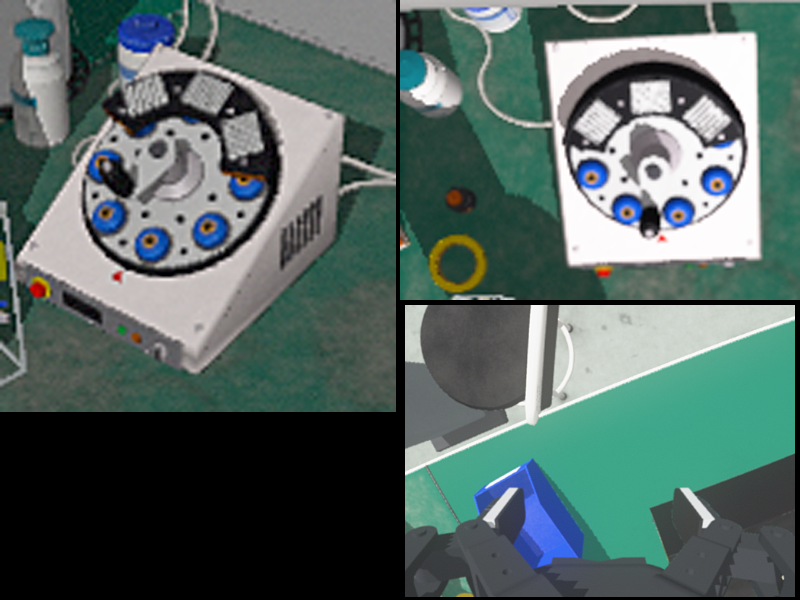

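```bash
cat > h.py <<'E'
import numpy as np, cv2
from scipy.spatial.transform import Rotation as R
def K(s):
    f=s['color'].shape[0]/2/np.tan(np.radians(s['vertical_fov'])/2)
    return np.array([[f,0,s['cx']],[0,f,s['cy']],[0,0,1.]])
def view(s):
    if s.get('view') is not None: return np.array(s['view'])
    o=s['obs']; T=np.eye(4); T[:3,:3]=R.from_rotvec(o['tool_rot']).as_matrix(); T[:3,3]=o['eef_pos']
    return np.linalg.inv(T@np.array(s['mount']))
def ray(s,px):
    p=cv2.undistortPoints(np.array(px,float).reshape(-1,1,2),K(s),np.array(s['D']))[:,0]
    V=view(s); d=np.c_[p,np.ones(len(p))]@V[:3,:3]
    return -V[:3,:3].T@V[:3,3], d/np.linalg.norm(d,axis=1)[:,None]
def tri(obs):  # list of (s,px)
    A=0;b=0;L=[]
    for s,px in obs:
        c,d=ray(s,[px]); P=np.eye(3)-np.outer(d[0],d[0]); A=A+P; b=b+P@c; L.append((c,P))
    x=np.linalg.solve(A,b); return x,max(np.linalg.norm(P@(x-c)) for c,P in L)
def proj(s,X):
    V=view(s); return cv2.projectPoints(np.atleast_2d(X).astype(float),cv2.Rodrigues(V[:3,:3])[0],V[:3,3],K(s),np.array(s['D']))[0][:,0]
def plane(s,px,p0,n):
    c,d=ray(s,px); return c+d*(((p0-c)@n)/(d@n))[:,None]
def axes(yaw):
    c,s=np.cos(yaw),np.sin(yaw); z=np.array([-.5*c,-.5*s,3**.5/2]); x=np.array([3**.5/2*c,3**.5/2*s,.5]); return np.c_[x,np.cross(z,x),z]
E
python3 - <<'E'
import pickle; from h import *
np.set_printoptions(precision=4,suppress=True)
d=pickle.load(open('s0.pkl','rb')); T,S=d['top'],d['scene']
P=lambda t,s:tri([(T,t),(S,s)])
for n,t,s in [('FL',(196.8,226),(191.1,204.4)),('FR',(274,223.2),(243.2,227.4)),('BR',(272,134),(288.9,160.8)),('BL',(188.8,136.8),(232.9,138.6)),('mark',(234.8,215.2),(220.5,208)),('grip',(230,206),(219.5,177)),('nest',(247.5,204.8-1),(248.5,195)),('nest2',(220.5,204),(231.2,198)),('hubtop',(231,188),(239,173)),('bottle top?',(133,147),(195.5,133)),('yel tape',(153,225),(155,210)),('glue',(154,200),(0,0))]:
    x,e=P(t,s); print(n,x,e)
def m(s):
    h=cv2.cvtColor(s['color'],cv2.COLOR_RGB2HSV); k=cv2.inRange(h,(100,130,90),(125,255,255)); n,_,st,c=cv2.connectedComponentsWithStats(k)
    return [(c[i].round(1),st[i,4]) for i in range(1,n) if st[i,4]>15]
print(m(T));print(m(S))
E
```

```text
FL [0.4665 0.057  0.0381] 0.004517400106831572
FR [ 0.4675 -0.1728  0.0654] 0.0007152359699034874
BR [ 0.7125 -0.1697  0.1781] 0.00134029863146525
BL [0.7078 0.0623 0.1795] 0.00024291506364839256
mark [ 0.4938 -0.0575  0.0643] 0.0003990807666793862
grip [ 0.512  -0.0482  0.1745] 0.002965165120747069
nest [ 0.5362 -0.1132  0.1183] 0.020915684285317575
nest2 [ 0.5425 -0.0326  0.0618] 0.02327922557824942
hubtop [ 0.5715 -0.0607  0.1606] 0.010483863809659646
bottle top? [0.6877 0.2283 0.153 ] 0.000355615828545422
yel tape [ 0.4615  0.2327 -0.0786] 0.012359407537308728
glue [0.2986 0.088  0.7513] 0.19995963196134633
[(array([206.4, 189.2]), np.int32(75)), (array([256.6, 191.7]), np.int32(76)), (array([220.6, 203.3]), np.int32(78)), (array([241. , 204.3]), np.int32(76)), (array([ 79.9, 273. ]), np.int32(2001)), (array([199.1, 253.8]), np.int32(20)), (array([168. , 264.7]), np.int32(19))]
[(array([228.7, 134.3]), np.int32(158)), (array([ 92.3, 182.6]), np.int32(1257)), (array([214.8, 174.4]), np.int32(28)), (array([259.2, 181.8]), np.int32(38)), (array([217.7, 190.6]), np.int32(56)), (array([248.5, 194.8]), np.int32(62)), (array([230.7, 198.9]), np.int32(63)), (array([180., 216.]), np.int32(27))]
```

```bash
cat >> h.py <<'E'
def nests(s,amin=15):
    h=cv2.cvtColor(s['color'],cv2.COLOR_RGB2HSV); k=cv2.inRange(h,(100,130,90),(125,255,255)); n,_,st,c=cv2.connectedComponentsWithStats(k)
    return [(c[i],st[i]) for i in range(1,n) if st[i,4]>amin]
E
python3 - <<'E'
import pickle; from h import *
np.set_printoptions(precision=4,suppress=True)
d=pickle.load(open('s0.pkl','rb')); T,S=d['top'],d['scene']
N=[tri([(T,t),(S,s)]) for t,s in [((206.4,189.2),(214.8,174.4)),((220.6,203.3),(217.7,190.6)),((241,204.3),(230.7,198.9)),((256.6,191.7),(248.5,194.8))]]
for n in N: print(n)
A=axes(0.015)
# centre in carousel coords from last three on r=78
from scipy.optimize import least_squares
Q=np.array([n[0] for n in N[1:]])@A
f=least_squares(lambda p:np.r_[np.hypot(Q[:,0]-p[0],Q[:,1]-p[1])-.078],[Q[:,0].mean()+.05,Q[:,1].mean()])
h=A@np.r_[f.x,Q[:,2].mean()-.012]; print('hub',h,f.fun,Q)
mk=np.array([ .4938,-.0575,.0643]); print('mark rel',(mk-h)@A); print('grip',(np.array([.512,-.0482,.1745])-h)@A)
from workcell import env,cams
z=A[:,2]
for sx in (1,-1):
  Rt=np.c_[sx*A[:,0],-sx*A[:,1],-z]
  for L in (.15,.2,.25): 
    q=env.solve_ik(h+z*L+A[:,0]*-.03,R.from_matrix(Rt).as_rotvec()); print(sx,L,q)
  for a in np.arange(0,6.3,.8):
    print(round(a,1),env.solve_ik(h+z*.065+.05*(A[:,0]*np.cos(a)+A[:,1]*np.sin(a)),R.from_matrix(Rt).as_rotvec()))
E
```

```text
(array([0.5649, 0.0221, 0.1225]), np.float64(0.002375323721737426))
(array([ 0.5276, -0.0181,  0.0959]), np.float64(0.00033246249729418923))
(array([ 0.5237, -0.0772,  0.0929]), np.float64(6.648757609174945e-05))
(array([ 0.5581, -0.1231,  0.1107]), np.float64(0.0002502699665561325))
hub [ 0.5942 -0.0536  0.1195] [ 0.0001 -0.0001  0.0001] [[ 0.5046 -0.026  -0.1806]
 [ 0.499  -0.085  -0.1808]
 [ 0.537  -0.1315 -0.1822]]
mark rel [-0.1146 -0.0024  0.0024]
grip [-0.0436  0.0066  0.0887]
1 0.15 [-0.5358 -0.0906  0.5917  2.3044  0.0245  0.3903 -1.5085]
1 0.2 [-0.543  -0.2383  0.5472  2.2925  0.2033  0.5361 -1.6787]
1 0.25 [-0.4902 -0.3537  0.4545  2.2656  0.2472  0.6814 -1.7268]
0.0 [-0.5015  0.2399  0.6318  2.1091 -0.5583  0.3597 -0.9987]
0.8 [-0.581   0.2188  0.6236  2.1524 -0.4478  0.3115 -1.1658]
1.6 [-0.4502  0.1739  0.426   2.2328 -0.2389  0.2322 -1.3868]
2.4 [-0.694   0.1835  0.736   2.3175 -0.6909  0.2058 -0.91  ]
3.2 [-0.4207  0.166   0.5419  2.3322 -0.7773  0.1987 -0.7334]
4.0 [-0.0235  0.1718  0.205   2.2695 -0.6016  0.225  -0.8302]
4.8 [-0.2935  0.2142  0.5268  2.1892 -0.7216  0.3234 -0.7216]
5.6 [-0.4061  0.2383  0.6037  2.1224 -0.644   0.3646 -0.8536]
-1 0.15 [-1.0099 -0.1821  1.0181  2.3125  0.3165  0.4158  1.371 ]
-1 0.2 [-0.9418 -0.3639  0.8476  2.299   0.5217  0.6098  1.1715]
-1 0.25 [-0.5645 -0.3717  0.5076  2.267   0.2989  0.6926  1.3659]
0.0 [-0.2782  0.2147  0.374   2.1029 -0.3694  0.3349  1.9716]
0.8 [-0.395   0.199   0.4114  2.1473 -0.2787  0.297   1.8191]
1.6 [-0.2917  0.1669  0.2517  2.2283 -0.0957  0.2291  1.6188]
2.4 [ 0.4874  0.1816 -0.5436  2.2843  0.5126  0.2006  1.0845]
3.2 [ 0.9011  0.2441 -0.8894  2.2954  0.7291  0.2151  0.984 ]
4.0 [ 0.1084  0.1709  0.0619  2.2655 -0.4948  0.2138  2.211 ]
4.8 [-0.2015  0.2054  0.4226  2.1866 -0.6535  0.3095  2.3578]
5.6 [-0.1781  0.2147  0.3417  2.116  -0.4635  0.3347  2.1249]
```

Run:
```python
import pickle; from h import *
np.set_printoptions(precision=4,suppress=True)
from workcell import env,cams
A=axes(0.015); h=np.array([.5942,-.0536,.1195]); z=A[:,2]
Rt=np.c_[-A[:,0],A[:,1],-z]
env.move_pose(h+z*.19+A[:,0]*.0,R.from_matrix(Rt).as_rotvec())
o=env.get_obs(); s=cams.snapshot('wrist'); s['obs']=o; pickle.dump(s,open('w1.pkl','wb'))
print(o['time'],o['qpos'],o['force'])
im=s['color'][:,:,::-1].copy()
cv2.imwrite('pics/w1.png',cv2.resize(im,(768,576)))
cv2.imwrite('pics/w1raw.png',im)
for c,st in nests(s,100): print(c,st[2:],((plane(s,[c],h+.012*z,z)-h)@A)[0])
print(proj(s,[h,h+A@[-.05,0,.082]]))
```

```text
2.6 [-0.9906 -0.281   0.9274  2.2356  0.4224  0.5812  1.2676] [-0.6321  0.5317 -0.4903]
[230.2332  92.1714] [ 34  33 566] [-0.0759 -0.0225  0.012 ]
[293.1042 100.2387] [ 34  35 662] [-0.0686  0.0372  0.012 ]
[183.4805 133.1383] [ 33  33 564] [-0.0375 -0.0688  0.012 ]
[330.3922 148.5349] [ 33  33 645] [-0.0226  0.0754  0.012 ]
[179.     185.5184] [ 30  19 299] [ 0.0151 -0.0761  0.012 ]
[406.7243 264.0973] [ 21  20 185] [0.1047 0.1695 0.012 ]
[[253.9852 168.5221]
 [254.0261 124.4341]]
```

View pics/w1.png

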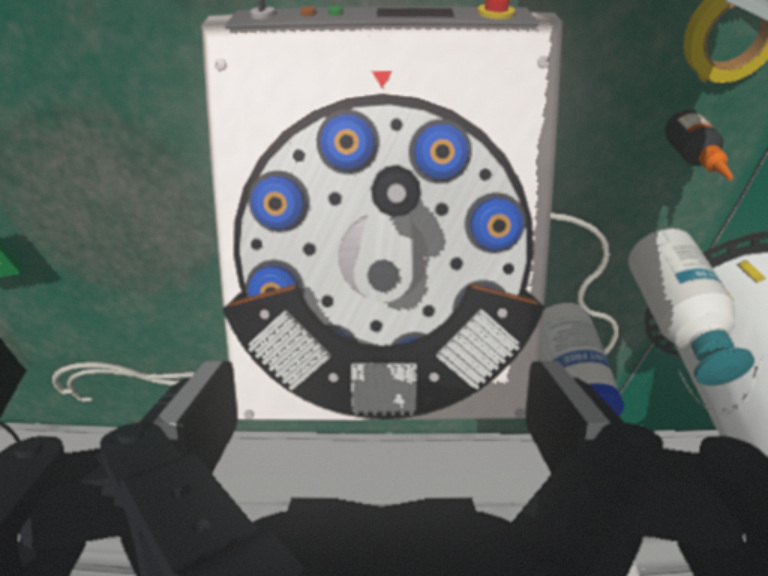

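Run:
```python
import pickle; from h import *
from scipy.optimize import least_squares
np.set_printoptions(precision=4,suppress=True)
s=pickle.load(open('w1.pkl','rb')); A=axes(.015); h=np.array([.5942,-.0536,.1195]); z=A[:,2]
hv=cv2.cvtColor(s['color'],cv2.COLOR_RGB2HSV); k=cv2.inRange(hv,(0,120,120),(6,255,255))|cv2.inRange(hv,(170,120,120),(180,255,255))
n,_,st,c=cv2.connectedComponentsWithStats(k)
for i in range(1,n):
    if st[i,4]>15: print('red',c[i],st[i],((plane(s,[c[i]],h,z)-h)@A)[0])
N=np.array([c for c,t in nests(s,500)])
for dz in (-.006,0,.006):
    h2=h+dz*z; Q=((plane(s,N,h2+.012*z,z)-h)@A)
    f=least_squares(lambda p:(p[:2]+.078*np.c_[np.cos(p[2]+np.array([-45,-90,0,-135])*np.pi/180),np.sin(p[2]+np.array([-45,-90,0,-135])*np.pi/180)]-Q[:,:2]).ravel(),[0,0,-2.07])
    r=lambda L:0
    # order: N0=-163.5,N1=151.5,N2=-118.6,N3=106.7
    print(dz,f.x,np.degrees(f.x[2]),abs(f.fun).max())
    g=((plane(s,[(264.3,128)],h2+.099*z,z)-h)@A)[0][:2]-f.x[:2]; print('grip',np.hypot(*g),np.degrees(np.arctan2(g[1],g[0])))
# deck outline: edges
k=cv2.inRange(hv,(0,0,170),(180,40,255));
```

```text
red [330.951    2.9608] [324   0  15   8 102] [-0.1592  0.0723 -0.    ]
red [254.2459  50.9508] [249  48  11  10  61] [-0.1149  0.0002  0.    ]
-0.006 [-0.0002  0.0001 -2.0683] -118.50499129411948 0.001905623101425294
grip 0.04847114543103636 171.28214987712562
0 [-0.0005 -0.     -2.0683] -118.50499568936583 0.0006631399940416061
grip 0.04862199406249829 171.41289176410447
0.006 [-0.0008 -0.0001 -2.0683] -118.50500985713576 0.0011742048986286835
grip 0.04877309467985187 171.54281404089116
```

```bash
cat >> h.py <<'E'
A=axes(.015); z=A[:,2]; H=np.array([.5942,-.0536,.1195])+A@[-.0005,0,.001]
def rt(tilt=0):  # tilt rad about carousel y: lessens lean when positive
    return R.from_matrix(R.from_rotvec(A[:,1]*tilt).as_matrix()@np.c_[-A[:,0],A[:,1],-z])
def P(th,r=.05,w=.0633): return H+A@[r*np.cos(th),r*np.sin(th),w]
def tang(th): return A@[-np.sin(th),np.cos(th),0]
E
python3 - <<'E'
from h import *; from workcell import env
np.set_printoptions(precision=3,suppress=True)
for t in (-.1,0,.1,.2):
    print(t,[env.solve_ik(P(np.radians(a)),rt(t).as_rotvec()) is not None for a in range(0,360,20)],env.solve_ik(P(np.pi),rt(t).as_rotvec()))
    print('press',[env.solve_ik(P(np.radians(a),.078,.01),rt(t).as_rotvec()) is not None for a in range(90,280,10)])
E
```

```text
-0.1 [True, True, True, True, True, True, True, True, True, True, True, True, True, True, True, True, True, True] [ 1.116  0.324 -1.133  2.36   1.577  0.226  0.181]
press [True, True, True, True, True, True, True, True, True, True, True, True, True, True, True, True, True, True, True]
0 [True, True, True, True, True, True, True, True, True, True, True, True, True, True, True, True, True, True] [-0.5    0.174  0.621  2.336 -0.839  0.205  2.461]
press [True, True, True, True, True, True, True, True, True, True, True, True, True, True, True, True, True, True, True]
0.1 [True, True, True, True, True, True, True, True, True, True, True, True, True, True, True, True, True, True] [-0.755  0.25   0.922  2.273 -0.738  0.375  2.342]
press [True, True, True, True, True, True, True, True, True, True, True, True, True, True, True, True, True, True, True]
0.2 [True, True, True, True, True, True, True, True, True, True, True, True, True, True, True, True, True, True] [-0.514  0.231  0.643  2.198 -0.393  0.463  2.007]
press [True, True, True, True, True, True, True, True, True, True, True, True, True, True, True, True, True, True, True]
```

```bash
cat >> h.py <<'E'
TILT=.15; RT=rt(TILT); TZ=RT.as_matrix()[:,2]; RV=RT.as_rotvec()
def G(th,w=.082,back=0): return P(th,.05,w)+TZ*(.0187-back)
E
python3 - <<'E'
from h import *; from workcell import env
np.set_printoptions(precision=3,suppress=True)
print(TZ)
th=np.radians(171.5)
env.move_pose(G(th,.082,.09),RV); print(env.get_obs()['qpos'])
env.movel(G(th),v=.12); o=env.get_obs(); print(o['time'],o['force'])
env.move_gripper(0.0,squeeze=50); o=env.get_obs()
print(o['time'],o['force']@A,o['width'],o['grasp_force'],o['qpos'],np.array(o['eef_pos'])-G(th))
for a in range(90,280,10): 
    q=env.solve_ik(G(np.radians(a)),RV); print(a,q)
E
```

```text
[ 0.365  0.005 -0.931]
[-1.179 -0.153  1.167  2.233  0.235  0.604  1.429]
4.475 [-0.139  0.125  1.486]
5.0667 [-0.296  0.478  9.155] 0.26687936598108575 48.4297374333255 [-0.787  0.269  0.943  2.246 -0.653  0.434  2.24 ] [-0.  0.  0.]
90 [-0.905  0.322  0.992  2.141 -0.597  0.509  2.078]
100 [-0.909  0.313  0.992  2.161 -0.598  0.493  2.084]
110 [-0.907  0.305  0.99   2.18  -0.601  0.478  2.094]
120 [-0.9    0.296  0.987  2.198 -0.606  0.465  2.108]
130 [-0.888  0.289  0.981  2.214 -0.612  0.453  2.128]
140 [-0.87   0.282  0.974  2.227 -0.621  0.444  2.151]
150 [-0.847  0.276  0.965  2.237 -0.63   0.437  2.177]
160 [-0.821  0.272  0.955  2.243 -0.641  0.433  2.206]
170 [-0.791  0.27   0.944  2.246 -0.652  0.433  2.236]
180 [-0.761  0.27   0.934  2.245 -0.662  0.436  2.265]
190 [-0.731  0.271  0.925  2.24  -0.672  0.442  2.293]
200 [-0.702  0.274  0.916  2.231 -0.681  0.451  2.317]
210 [-0.676  0.279  0.91   2.22  -0.688  0.463  2.338]
220 [-0.654  0.285  0.905  2.205 -0.692  0.477  2.353]
230 [-0.636  0.293  0.902  2.188 -0.695  0.492  2.364]
240 [-0.622  0.301  0.901  2.169 -0.696  0.507  2.369]
250 [-0.612  0.31   0.902  2.149 -0.696  0.524  2.37 ]
260 [-0.608  0.319  0.904  2.129 -0.694  0.54   2.366]
270 [-0.607  0.327  0.907  2.109 -0.691  0.555  2.358]
```

```bash
cat >> h.py <<'E'
def sweep(env,th0,th1,step=.09,v=.04,lim=8,maxf=12):
    log=[]; n=max(1,int(np.ceil(abs(th1-th0)/step))); sg=np.sign(th1-th0)
    for th in np.linspace(th0,th1,n+1)[1:]:
        st=env.movel(G(th),v=v,max_force=maxf); o=env.get_obs(); F=o['force']
        rel=(np.array(o['eef_pos'])-TZ*.0187-H)@A; tn=np.arctan2(rel[1],rel[0])%(2*np.pi)
        ft=F@tang(th)*sg; log.append((np.degrees(tn),ft,F@A[:,0]*np.cos(th)+F@A[:,1]*np.sin(th),F@z,st))
        if st or ft<-lim: break
    for l in log: print('th %.1f drag %.1f rad %.1f ax %.1f'%l[:4],l[4])
    print(o['time']); return tn
E
python3 - <<'E'
from h import *; from workcell import env
sweep(env,np.radians(171.5),np.radians(104))
E
```

```text
th 166.4 drag 0.1 rad 1.1 ax 11.1 False
th 161.6 drag 0.5 rad 0.4 ax 13.0 False
th 156.8 drag 1.2 rad 2.4 ax 12.9 False
th 151.9 drag 1.2 rad 2.5 ax 13.2 False
th 147.1 drag 0.1 rad 2.5 ax 15.4 False
th 142.3 drag 0.4 rad 3.9 ax 17.2 False
th 137.5 drag 0.4 rad 4.6 ax 17.1 False
th 132.7 drag 1.0 rad 4.5 ax 18.1 False
th 127.8 drag 0.7 rad 3.7 ax 18.8 False
th 123.5 drag -0.8 rad 5.9 ax 20.1 False
th 118.5 drag -1.7 rad 5.5 ax 20.9 False
th 114.6 drag -4.3 rad 6.4 ax 22.7 False
th 109.9 drag -5.9 rad 6.4 ax 21.8 False
th 105.1 drag -6.7 rad 5.4 ax 23.4 False
8.6833
```

Run:
```python
from h import *; from workcell import env
r=np.radians
sweep(env,r(104),r(84),lim=20,maxf=20)
sweep(env,r(84),r(135),step=.12,lim=25,maxf=25)
```

```text
th 98.3 drag 2.2 rad 6.8 ax 18.7 False
th 93.4 drag -0.5 rad 7.5 ax 18.6 False
th 88.3 drag 0.1 rad 7.2 ax 18.0 False
th 83.2 drag 0.7 rad 7.5 ax 17.7 False
9.7167
th 90.5 drag 1.3 rad 6.4 ax 18.7 False
th 96.9 drag 0.9 rad 7.3 ax 18.7 False
th 102.6 drag -0.8 rad 6.5 ax 17.6 False
th 108.4 drag -3.5 rad 6.2 ax 15.8 False
th 114.8 drag -4.2 rad 6.9 ax 16.7 False
th 122.4 drag 1.7 rad 5.3 ax 17.5 False
th 129.0 drag 2.3 rad 4.2 ax 17.8 False
th 135.4 drag 2.5 rad 4.0 ax 16.6 False
12.05
```

Run:
```python
from h import *; from workcell import env
r=np.radians
sweep(env,r(135),r(185),step=.22,v=.06,lim=25,maxf=25)
sweep(env,r(185),r(262),step=.12,v=.05,lim=25,maxf=25)
```

```text
th 148.0 drag 1.0 rad 3.3 ax 12.6 False
th 160.5 drag 1.9 rad 0.9 ax 10.2 False
th 172.8 drag 0.8 rad 0.8 ax 9.8 False
th 185.1 drag 1.6 rad -1.7 ax 9.2 False
13.3833
th 191.4 drag 1.6 rad -0.6 ax 8.4 False
th 197.8 drag 2.1 rad -1.3 ax 8.0 False
th 204.2 drag 1.4 rad -2.3 ax 6.9 False
th 210.6 drag 1.5 rad -4.0 ax 6.2 False
th 217.0 drag 1.2 rad -4.1 ax 6.4 False
th 223.4 drag 0.3 rad -5.5 ax 6.9 False
th 229.8 drag 0.7 rad -5.9 ax 6.0 False
th 236.1 drag 0.5 rad -5.0 ax 6.5 False
th 242.5 drag 1.3 rad -5.0 ax 7.6 False
th 248.8 drag -0.5 rad -5.3 ax 7.2 False
th 255.3 drag 0.6 rad -5.3 ax 6.8 False
th 261.7 drag 0.5 rad -4.5 ax 8.1 False
16.4833
```

Run:
```python
import pickle
from h import *; from workcell import env,cams
np.set_printoptions(precision=4,suppress=True)
env.move_gripper(0.75)
p=np.array(env.get_obs()['eef_pos']); env.movel(p-TZ*.07,v=.15)
env.move_pose(P(np.radians(150),.02,.17),rt(0).as_rotvec())
env.move_gripper(0.0)
o=env.get_obs(); s=cams.snapshot('wrist'); s['obs']=o; pickle.dump(s,open('w2.pkl','wb'))
for c,st in nests(s,300):
    q=((plane(s,[c],H+.012*z,z)-H)@A)[0]; print(c,st[2:],q,np.hypot(*q[:2]),np.degrees(np.arctan2(q[1],q[0]))%360)
print(o['time'],o['force'],o['qpos'])
cv2.imwrite('pics/w2.png',s['color'][:,:,::-1])
q0=proj(s,[P(np.radians(150),.078,.012)]);print(q0)
for t in (0,.05,.1): print(t,env.solve_ik(P(np.radians(150),.078,.008),rt(t).as_rotvec()))
```

```text
[220.1937 111.4857] [ 35  34 630] [-0.0762 -0.0208  0.012 ] 0.0789864332316986 195.29362000944448
[286.3108 120.659 ] [ 36  36 695] [-0.068   0.0387  0.012 ] 0.07829339868714963 150.3583492994716
[171.4482 153.6352] [ 34  34 647] [-0.0382 -0.0672  0.012 ] 0.07728249172038296 240.3777355636149
[324.3622 171.9755] [ 35  34 693] [-0.0208  0.0757  0.012 ] 0.07852671939108691 105.33814500742537
[394.3465 284.2588] [ 45  25 684] [0.1    0.1581 0.012 ] 0.18710614939261977 57.69041327059517
18.9333 [-0.6367  0.0624 -0.0311] [-0.784  -0.1792  0.7658  2.2811  0.2484  0.4758  1.4016]
[[286.6059 121.2182]]
0 [ 0.6165  0.3791 -0.7266  2.3169  1.5906  0.2438  0.0555]
0.05 [ 0.4657  0.3428 -0.5572  2.2878  1.1691  0.1975  0.4468]
0.1 [-0.4991  0.3379  0.5312  2.2826 -0.8832  0.2113  2.3931]
```

View pics/w2.png

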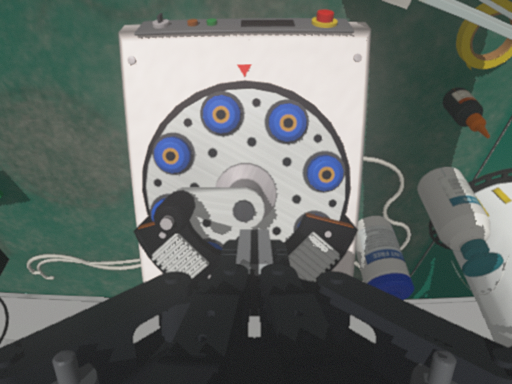

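Run:
```python
from h import *; from workcell import env
np.set_printoptions(precision=2,suppress=True)
q=env.get_obs()['qpos']
for t in (0,.08,.12):
  for yaw in (-120,-90,-60,-30,0,30,60,90):
    r=(rt(t)*R.from_euler('z',yaw,degrees=True)).as_rotvec()
    a=[env.solve_ik(P(np.radians(150.4),.078,w),r) for w in (.05,.009)]
    print(t,yaw,*[(None if x is None else (x, abs(x-q).max())) for x in a])
```

```text
0 -120 (array([ 0.8 ,  0.28, -0.91,  2.34,  1.21,  0.24,  2.52]), np.float64(1.6740939114538411)) (array([ 0.61,  0.37, -0.72,  2.32,  1.58,  0.24,  2.15]), np.float64(1.4831481054298472))
0 -90 (array([ 0.8 ,  0.28, -0.91,  2.34,  1.21,  0.24,  1.99]), np.float64(1.6740939114538418)) (array([ 0.62,  0.38, -0.73,  2.32,  1.58,  0.24,  1.63]), np.float64(1.4925909387457201))
0 -60 (array([ 0.8 ,  0.28, -0.91,  2.34,  1.21,  0.24,  1.47]), np.float64(1.674093911453842)) (array([ 0.62,  0.38, -0.73,  2.32,  1.58,  0.24,  1.11]), np.float64(1.49259093874572))
0 -30 (array([ 0.8 ,  0.28, -0.91,  2.34,  1.21,  0.24,  0.95]), np.float64(1.6740939114538425)) (array([ 0.62,  0.38, -0.73,  2.32,  1.58,  0.24,  0.59]), np.float64(1.49259093874572))
0 0 (array([ 0.8 ,  0.28, -0.91,  2.34,  1.21,  0.24,  0.42]), np.float64(1.6740939114538425)) (array([ 0.62,  0.38, -0.73,  2.32,  1.58,  0.24,  0.06]), np.float64(1.4925909387457201))
0 30 (array([ 0.8 ,  0.28, -0.91,  2.34,  1.21,  0.24, -0.1 ]), np.float64(1.6740939114538427)) (array([ 0.77,  0.44, -0.91,  2.31,  1.59,  0.33, -0.43]), np.float64(
[... 2736 characters left out ...]
 1.93]), np.float64(0.640784254793128)) (array([-0.32,  0.31,  0.33,  2.27, -0.5 ,  0.2 ,  2.03]), np.float64(0.7439203060161074))
0.12 30 (array([-0.47,  0.21,  0.48,  2.29, -0.36,  0.27,  1.37]), np.float64(0.6096229985143244)) (array([-0.31,  0.31,  0.31,  2.26, -0.47,  0.2 ,  1.48]), np.float64(0.7201666863971748))
0.12 60 (array([-0.41,  0.2 ,  0.42,  2.29, -0.31,  0.27,  0.8 ]), np.float64(0.6025618971485035)) (array([-0.28,  0.31,  0.29,  2.26, -0.43,  0.19,  0.92]), np.float64(0.6796602487828143))
0.12 90 (array([-0.55,  0.22,  0.57,  2.3 , -0.44,  0.28,  0.4 ]), np.float64(0.9972484396183139)) (array([-0.38,  0.32,  0.39,  2.27, -0.59,  0.21,  0.54]), np.float64(0.8572545427957629))
```

Run:
```python
from h import *; from workcell import env
np.set_printoptions(precision=4,suppress=True)
r=rt(.2).as_rotvec(); th=np.radians(150.4)
def N(w): return P(th,.078,w)+A@[-.005,0,0]
env.move_pose(N(.05),r); print(env.get_obs()['qpos'])
env.movel(N(.022),v=.1); f0=env.get_obs()['force']
for mf in (6,35):
    st=env.movel(N(.004),v=.015,max_force=mf); o=env.get_obs()
    print(st,(np.array(o['eef_pos'])-H)@A,(o['force']-f0)@A,o['time'],o['qpos'][5])
```

```text
[-0.6285  0.2526  0.6702  2.2526 -0.4291  0.3938  1.9593]
True [-0.0725  0.0386  0.0214] [1.6991 2.0764 9.4365] 20.4917 0.3489575644504325
True [-0.0726  0.0386  0.0173] [ 1.1557  1.748  44.5131] 21.025 0.34385141985006695
```

Run:
```python
from h import *; from workcell import env
np.set_printoptions(precision=4,suppress=True)
th=np.radians(150.4)
def N(w): return P(th,.078,w)+A@[-.005,0,0]
def rep(st): o=env.get_obs(); print(st,((np.array(o['eef_pos'])-H)@A),o['force']@A,o['time'])
env.dwell(.3); rep('hold')
env.movel(N(.026),v=.08); rep('up')
for mf in (5,12,45): rep(env.movel(N(.008),v=.015,max_force=mf))
env.movel(N(.05),v=.1)
```

```text
hold [-0.0726  0.0386  0.0175] [ 0.0276  0.3583 38.7121] 21.325
up [-0.0725  0.0388  0.0263] [ 1.0132 -0.1563  0.0582] 21.5917
True [-0.0729  0.0385  0.0186] [ 1.2612 -0.1231 14.8246] 22.225
True [-0.073   0.0384  0.0181] [ 0.9103  0.391  25.6201] 22.5
True [-0.0731  0.0383  0.0167] [-0.3806  1.1766 62.2663] 22.85
```

Run:
```python
import pickle
from h import *; from workcell import env,cams
np.set_printoptions(precision=4,suppress=True); r=np.radians
p=np.array(env.get_obs()['eef_pos']); env.movel(p+z*.13,v=.2)
env.move_gripper(.75)
env.move_pose(G(r(261.5),.082,.08),RV); env.movel(G(r(261.5)),v=.12); print(env.get_obs()['force']@A)
env.move_gripper(0.,squeeze=50); o=env.get_obs(); print(o['width'],o['force']@A,o['time'])
sweep(env,r(261.5),r(135),step=.25,v=.08,lim=25,maxf=25)
sweep(env,r(135),r(98),step=.1,v=.05,lim=25,maxf=25)
sweep(env,r(98),r(180),step=.2,v=.08,lim=25,maxf=25)
```

```text
[ 0.2586  0.1449 -0.2692]
0.26733714187946456 [ 0.428   5.5099 17.4615] 26.8583
th 247.3 drag 0.8 rad -3.3 ax 15.3 False
th 233.3 drag 1.5 rad -1.2 ax 15.6 False
th 219.2 drag 1.2 rad 0.4 ax 17.5 False
th 205.0 drag 0.4 rad 3.3 ax 21.8 False
th 190.8 drag 1.0 rad 4.3 ax 26.6 False
th 176.7 drag 0.5 rad 6.7 ax 30.3 False
th 162.6 drag 0.8 rad 6.8 ax 35.3 False
th 148.5 drag -0.0 rad 7.2 ax 39.1 False
th 134.3 drag -0.1 rad 8.8 ax 40.4 False
29.5583
th 129.2 drag 1.0 rad 8.8 ax 41.4 False
th 123.9 drag 1.4 rad 9.4 ax 40.9 False
th 118.5 drag 0.4 rad 9.7 ax 39.9 False
th 113.0 drag 0.5 rad 8.9 ax 40.1 False
th 107.6 drag 0.7 rad 9.3 ax 39.3 False
th 102.2 drag 1.1 rad 8.3 ax 37.5 False
th 96.8 drag 0.7 rad 9.2 ax 35.8 False
31.3083
th 108.3 drag 1.8 rad 9.9 ax 37.5 False
th 118.8 drag 0.9 rad 9.4 ax 39.6 False
th 129.2 drag 0.7 rad 9.5 ax 38.6 False
th 139.6 drag 0.8 rad 8.3 ax 38.2 False
th 149.9 drag 1.4 rad 8.1 ax 35.5 False
th 160.2 drag 0.8 rad 6.5 ax 33.0 False
th 170.5 drag 0.9 rad 5.8 ax 30.7 False
th 180.8 drag 1.4 rad 5.2 ax 28.5 False
33.375
```

Drag is gone. Release, retreat and check.

Run:
```python
import pickle
from h import *; from workcell import env,cams
np.set_printoptions(precision=4,suppress=True)
env.move_gripper(.75); p=np.array(env.get_obs()['eef_pos']); env.movel(p-TZ*.09,v=.15)
env.move_pose(H+z*.19,rt(0).as_rotvec()); env.move_gripper(1.)
o=env.get_obs(); s=cams.snapshot('wrist'); s['obs']=o; pickle.dump(s,open('w3.pkl','wb'))
for c,st in nests(s,300):
    q=((plane(s,[c],H+.012*z,z)-H)@A)[0]; print(c,q,np.degrees(np.arctan2(q[1],q[0]))%360)
print(proj(s,[P(np.pi,.05,.099)]),o['time'],o['force'])
cv2.imwrite('pics/w3.png',cv2.resize(s['color'][:,:,::-1],(768,576)))
```

```text
[281.6625  95.9984] [-0.0734  0.0257  0.012 ] 160.68766856593507
[218.7633  98.864 ] [-0.0707 -0.0339  0.012 ] 205.62907874280032
[326.6346 138.1483] [-0.0337  0.0705  0.012 ] 115.56523693927335
[180.0383 146.5383] [-0.0254 -0.0732  0.012 ] 250.83560010333957
[[254.6073 127.1237]] 35.9083 [0.2081 0.4206 1.5118]
```

View pics/w3.png

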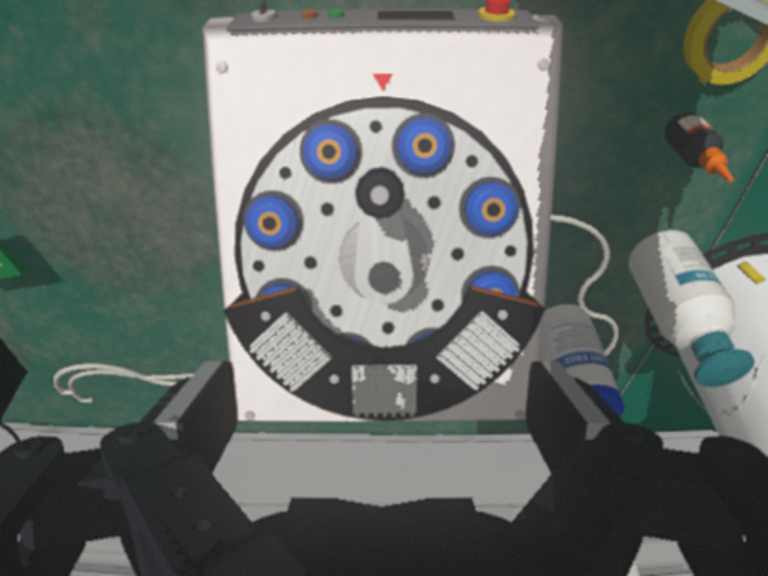

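Run:
```python
import pickle; from h import *
s=pickle.load(open('w3.pkl','rb')); g=cv2.cvtColor(s['color'],cv2.COLOR_RGB2GRAY)
k=(g[100:150,235:275]<75).astype(np.uint8); n,l,st,c=cv2.connectedComponentsWithStats(k)
i=1+st[1:,4].argmax(); cn=max(cv2.findContours((l==i).astype(np.uint8),0,2)[0],key=len); (x,y),r=cv2.minEnclosingCircle(cn)
m=(g[118:139,245:262]>110).astype(np.uint8); n2,l2,s2,c2=cv2.connectedComponentsWithStats(m)
print(x+235,y+100,r,st[i]); print([(c2[j]+[245,118],s2[j,4]) for j in range(1,n2)])
for p,w in [((x+235,y+100),.099)]+[(c2[j]+[245,118],.099) for j in range(1,n2)]:
    q=((plane(s,[p],H+w*z,z)-H)@A)[0]; print(q,np.degrees(np.arctan2(q[1],q[0]))%360)
hv=cv2.cvtColor(s['color'],cv2.COLOR_RGB2HSV); k=cv2.inRange(hv,(0,120,120),(6,255,255))|cv2.inRange(hv,(170,120,120),(180,255,255))
n,_,st,c=cv2.connectedComponentsWithStats(k)
for i in range(1,n):
    if st[i,4]>30: print('red',c[i],((plane(s,[c[i]],H,z)-H)@A)[0])
```

```text
253.42570304870605 128.0983943939209 16.108732223510742 [  3  12  31  33 595]
[(array([252.58914729, 129.79844961]), np.int32(129))]
[-0.04932012 -0.00083138  0.099     ] 180.96572989086417
[-0.04813277 -0.001421    0.099     ] 181.69102618812934
red [331.26515152   3.76515152] [-1.59338939e-01  7.21246955e-02  1.13359123e-17]
red [254.80701754  52.84210526] [-1.14023966e-01  2.60200112e-04  9.49755830e-19]
```

Run:
```python
import pickle
from h import *; from workcell import env,cams
r=np.radians; np.set_printoptions(precision=4,suppress=True)
env.move_pose(G(r(180.9),.082,.08),RV); env.movel(G(r(180.9)),v=.12)
env.move_gripper(0.,squeeze=50)
sweep(env,r(180.9),r(179.6),lim=25,maxf=25); env.dwell(.3)
env.move_gripper(.75); p=np.array(env.get_obs()['eef_pos']); env.movel(p-TZ*.09,v=.15)
env.move_pose(H+z*.19,rt(0).as_rotvec())
o=env.get_obs(); s=cams.snapshot('wrist'); s['obs']=o
g=cv2.cvtColor(s['color'],cv2.COLOR_RGB2GRAY)
k=(g[100:150,235:275]<75).astype(np.uint8); n,l,st,c=cv2.connectedComponentsWithStats(k)
i=1+st[1:,4].argmax(); cn=max(cv2.findContours((l==i).astype(np.uint8),0,2)[0],key=len); (x,y),rr=cv2.minEnclosingCircle(cn)
q=((plane(s,[(x+235,y+100)],H+.099*z,z)-H)@A)[0]; print(q,np.degrees(np.arctan2(q[1],q[0]))%360)
print([(((plane(s,[c],H+.012*z,z)-H)@A)[0][:2]) for c,t in nests(s,300)],o['time'])
for n in ('scene','top'): cv2.imwrite(f'pics/{n}9.png',cams.snapshot(n)['color'][:,:,::-1])
a=cv2.imread('pics/scene9.png'); b=cv2.imread('pics/top9.png'); cv2.imwrite('pics/end.png',np.hstack([cv2.resize(a,(400,300)),cv2.resize(b,(400,300))]))
```

```text
th 179.7 drag -0.6 rad 1.0 ax 7.6 False
38.5917
[-0.0493  0.0001  0.099 ] 179.83601185728486
[array([-0.0729,  0.0272]), array([-0.0715, -0.0327]), array([-0.0326,  0.0712]), array([-0.027 , -0.0728]), array([0.1084, 0.1585])] 41.075
```

View pics/end.png

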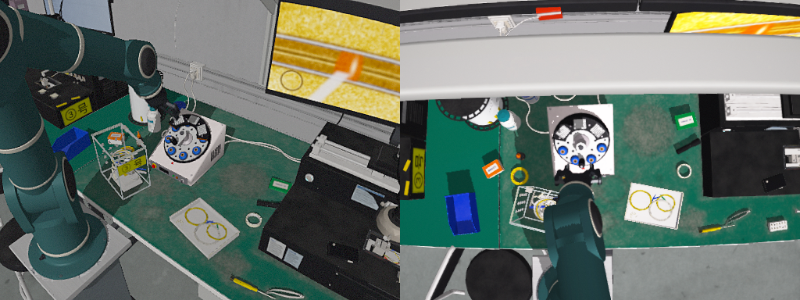

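The crank is at home (179.8°), the bystanders are where they were and the robot touches nothing.

```bash
python3 -c "
from workcell import env
print(env.sign_off())"
```

```text
the job is handed in; nothing more can be done
None
```

The proud nest (112.5° clockwise of the crank arm) was found by its drag and pressed home in the open, about 3 mm down. A second pass under the hood showed no drag, the crank was left on the home mark to within about 0.2° by camera, and the job was handed in at about 41 s of 72; no result came back.

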